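# Set the kettle power dial

### The job

The hop jar has been left on the ledge of the kettle controller, in front of the dial: first stand it upright on the white drip tray beside the beaker, without tipping it over. Then turn the controller's dial clockwise until its white pointer line points straight at the steel set tab on the scale, and let go. Do not shift the set tab, and leave the other things standing around where they are.

Things in the scene. Friction and masses are not known exactly. Their poses are not given: they have to be found in the camera images.
- console: black kettle controller, fixed, 250 mm deep (x), 260 wide (y); origin under its centre, z up, front faces its own -x. Flat front ledge 50 mm high, x = -125 to -35 mm. Behind it the panel slopes up at 25 degrees, from height 50 mm at x = -35 to 125 mm at x = 125. The dial's axis, square to the panel, meets it at (35, 45, 83) mm in this frame; a flat display fills the other half
- dial_grip (a point): grip point on the dial's axis, 28 mm out from the panel; z = the axis, outwards; x points to the white pointer line and turns with the dial. Fluted round black knob, 44 mm diameter, 7 to 42 mm out from the panel, on a turning skirt 76 mm in diameter, 7 high. Range 270 degrees, the scale's gap towards the ledge. Turns 110 to 230 degrees clockwise seen from outside. Stiff: 0.12 N m
- dial_pointer (a point): outer end of the white pointer line, on top of the skirt, 36 mm from the dial's axis, 7 mm out from the panel; turns with the dial
- tab_mark (a point): where the outer end of the pointer line must come: 36 mm from the dial's axis, 7 mm out from the panel, right in front of the steel set tab's nose. The tab (16 x 14 x 6 mm, nose 4 mm wide) sits on the rim of the round aluminium scale, 40 to 62 mm from the axis, up to 8 mm out from the panel. It slides stiffly if pushed: do not push it
- hop_jar: closed clear glass jar with steel lid and paper label, 60 mm in diameter, 130 high, 0.25 to 0.5 kg; origin under its centre, z up. Starts on the console's ledge right in front of the dial
- tray: white drip tray, fixed, 180 mm (its x) by 280 mm (its y), rim 16 mm high and 5 mm thick; origin under its centre
- tray_floor (a point): centre of the drip tray's floor, top surface, 5 mm above the table; axes as the tray's
- tin: small plain aluminium tin (40 mm wide, 40 high), origin under its centre; stands on the console's ledge; bystander, leave alone
- beaker: open glass beaker (68 mm wide, 90 high), origin under its centre; stands on one half of the drip tray; bystander, leave alone
- fitting: brass fitting 36 mm wide, 42 high, between the console and the tray; bystander
- spray: white spray bottle 190 mm tall, at the left side; bystander
- yeast_jar: wider amber glass jar (80 mm wide, 120 high) at the right side; bystander

How it is judged (in metres and radians):
On the way, in this order (a step that is already met when the one before it is completed fails the run):
1. the hop jar stands upright on the drip tray, released (x of hop_jar in the frame of tray_floor between -0.058 and 0.058 m and y of hop_jar in the frame of tray_floor between -0.108 and 0.108 m and z of hop_jar in the frame of tray_floor between -0.005 and 0.005 m and angle between hop_jar's own z axis and vertical below 0.1 rad and linear speed of hop_jar below 0.03 m/s and contact force between the fingers and hop_jar below 0.1 N), for 0.2 s.
2. the dial's pointer is at the set tab (distance between dial_pointer and tab_mark below 0.004 m), for 0.2 s.
At the end, for the whole second after the job is handed in: The hop jar stands upright (within 0.1 rad) and still on the drip tray's floor, wholly inside the rim, released; the outer end of the dial's pointer line is within 4 mm (about 6 degrees) of the mark in front of the set tab (all of step 1 and distance between dial_pointer and tab_mark below 0.004 m and linear speed of beaker below 0.03 m/s); the robot touches nothing.
It fails at once if the hop jar is tipped over (angle between hop_jar's own z axis and vertical above 0.7 rad).
It fails at once if the set tab is shifted by more than 5 mm (distance of tab_mark from where it was at the start of the episode above 0.005 m).
It fails at once if a bystander is moved by more than 30 mm (distance of any of tin, beaker, fitting, spray, yeast_jar from where it was at the start of the episode above 0.03 m).
It also fails if it takes over 72 s, if anything falls off the work surface, if the arm or the gripper's body presses on something with over 40 N, if the wrist force passes 120 N, or if a joint passes its speed limit or range.

### The arm

A 7-joint arm with a two-finger parallel gripper is mounted at the origin on the work surface. World frame = base frame: x ahead of the robot, y to its left, z up, the work surface at z = 0. Lengths are in mm, angles in rad, forces in N, time in s.
With the tool pointing down it reaches from about 425 to 825 mm from the base axis. Payload 3.6 kg.
Tool frame: the origin (TCP) lies midway between the tips of the shut fingers; the grasp point (between the pads) lies 19 mm behind it; z points along the fingers, x is the direction in which the jaws open and shut, and the axes are right-handed (so a half turn about z gives the same grasp; the last joint's range is limited). The gripper opens to 85 mm and grips with 20 to 120 N. Pads are 22 mm wide; open, the fingers measure 114 mm over their backs; the gripper's body (76 mm by 85 mm) begins 54 mm behind the grasp point. The pads swing forward as they close: fully open they stand 13 mm farther back than shut.
Start: joints at [1.298, 0.615, -0.013, 1.423, 0.008, 1.103, -0.04], TCP at [158.81, -630.271, 231.297] pointing down, gripper open.
Joint ranges: [-3.12, 3.12], [-0.3, 2.06], [-1.34, 1.32], [0.26, 2.42], [-1.36, 4.5], [0.01, 1.98], [-2.84, 2.84]. Speed limits (rad/s): [2.79, 2.79, 3.14, 3.14, 3.14, 3.14, 3.14].

### API

Orientations are given as a unit quaternion [x, y, z, w].
In Python, from plant import r gives the robot as it stands. The module is installed in compiled form; this text tells all that it offers.
- The arm moves only by the tool apply_moves, never from a script. Its argument "deltas" is a list that holds one entry, the list of rows, each a list of 7 numbers: the shift along the tool's x, y, z in m, then the turn, a rotation vector about the tool's x, y, z in rad, then the opening in per cent of the stroke, from 0 (shut) to 100 (fully open). In form: [[[x, y, z, rx, ry, rz, gripper], ...]]. A call has 1 to 5 rows; each row shifts and turns the pose as measured when the row begins, along the tool's axes as they then stand; what a row does not reach is not made up. A row lasts 1/10 s, in which the tool goes at most 50 mm and 8.59 degrees, less where a joint would pass 70% of its speed; a pose out of reach is approached as far as the arm can. A call with a gripper value outside its range is refused whole. The fingers move at their own pace and stop on an object; the grip force is fixed at half the most. Time passes only in rows, so rows that do not move let the fingers close. It gives the time, the measured TCP pose, the force and the opening at its end, in the units of the state.
- r.state(): the state, without advancing time (a new reading comes with each control period).
- r.read_camera(name): name is "scene" or "side" or "wrist"; returns a dict with "color" (400x640x3 uint8, blue, green, red), "K" (3x3 intrinsics, pixels), "extrinsics" (4x4, takes a point from camera to world coordinates). Camera axes: x right, y up, looking along -z (the intrinsics and any distortion apply to the point x, -y, -z); pixel columns grow to the right and rows downward; lengths in mm; the calibration is good to about 2 mm. A picture is of the moment at which its call begins. There is no depth.
- r.finish_job(): hands the job in, once; it reports no verdict.
The state is a dict: "t": time; "joint_pos": joint angles; "qvel": joint speeds; "joint_torque": joint torques, N m; "ee_pos": TCP position; "orientation": TCP orientation; "force": force on the tool from outside, world axes, zero at the start; "ft_torque": the same for the moment, N m; "finger_gap": finger opening in mm.
Only numpy, scipy, OpenCV 4.12 (cv2) and the standard library are available. Lean on these libraries where they do the work, as an engineer would, in place of code of your own. Each camera call takes 0.05 s, during which the arm holds its last target. There are 200 camera calls.

## Working session

There is one attempt and no reset: what is moved stays moved. The work goes in short steps, Python scripts to look and compute and a tool call to move; the robot and the scene stay as the last step left them, time stands still between calls to the robot, and variables do not carry over. Pictures are saved under pics/ and viewed, about 8 in all and at most 12, crops included, and the job is handed in when it is done.

Besides the shell and the picture viewer there is one more tool, called as name(argument=value, ...) on one line, values as JSON. apply_moves: Moves the arm, as the interface text tells. Its arguments: {"type":"object","properties":{"deltas":{"type":"array"}},"required":["deltas"]}

```bash
mkdir -p pics; python3 - <<'E'
from plant import r
import cv2,numpy as np,pickle
print(r.state())
for n in("scene","side","wrist"):
    c=r.read_camera(n); cv2.imwrite(f"pics/a_{n}.png",c["color"]); pickle.dump(c,open(f"pics/a_{n}.pkl","wb"))
    print(n,c["K"].round(1).tolist(),c["extrinsics"].round(4).tolist(),[k for k in c])
E
```

```text
{'t': 0.0, 'joint_pos': array([ 1.29749102,  0.61592774, -0.01263118,  1.42490689,  0.0081032 ,
        1.10339482, -0.04037053]), 'qvel': array([ 8.38979195e-04,  7.59204452e-04, -1.39830141e-03, -1.23258405e-03,
        1.14725469e-03, -2.88002979e-05, -8.24263157e-04]), 'joint_torque': array([-7.50142988e-06, -4.69211698e+01,  2.58788690e-01, -1.71034384e+01,
        9.95008217e-03,  9.53356357e-03, -4.29841208e-06]), 'ee_pos': array([ 158.62822868, -629.55593422,  230.12992393]), 'orientation': array([ 7.88800201e-01, -6.14648331e-01, -1.02990926e-03, -7.82305535e-04]), 'force': array([-0.33018354,  0.73834458, -0.2517677 ]), 'ft_torque': array([ 0.03930958, -0.00056922,  0.0229711 ]), 'finger_gap': 85.46448200391829}
scene [[378.4, 0.0, 316.9], [0.0, 378.4, 201.8], [0.0, 0.0, 1.0]] [[-0.4419, -0.5929, 0.6732, 1225.1537], [0.897, -0.282, 0.3404, 332.2763], [-0.0119, 0.7543, 0.6564, 763.3387], [0.0, 0.0, 0.0, 1.0]] ['color', 'K', 'extrinsics']
side [[485.0, 0.0, 321.1], [0.0, 485.0, 200.6], [0.0, 0.0, 1.0]] [[-0.7841, 0.3077, -0.5389, -362.8181], [-0.6205, -0.3802, 0.6858, 1093.97], [0.0061, 0.8722, 0.4891, 892.0146], [0.0, 0.0, 0.0, 1.0]] ['color', 'K', 'extrinsics']
wrist [[347.8, 0.0, 322.9], [0.0, 347.8, 204.7], [0.0, 0.0, 1.0]] [[0.2455, 0.9187, 0.3094, 237.7981], [-0.9694, 0.2338, 0.0748, -610.0368], [-0.0036, -0.3183, 0.948, 372.8166], [0.0, 0.0, 0.0, 1.0]] ['color', 'K', 'extrinsics']
```

View pics/a_scene.png

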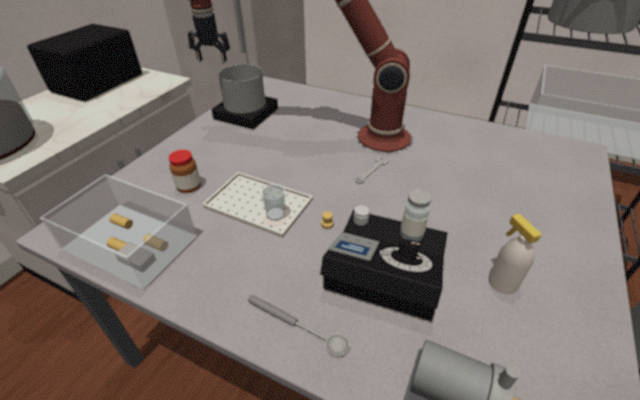

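View pics/a_side.png

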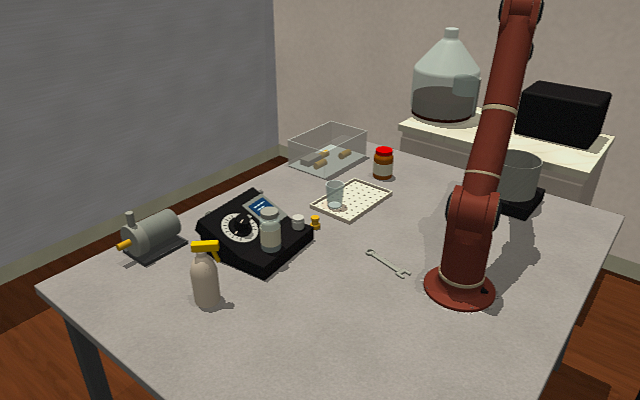

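The scene view shows the console around (385,262), jar at (415,222), tray (258,203) with the beaker at (273,203), and the fitting at (327,220). The side view shows the console at (255,232), jar (270,230), and tray (350,200). I'll enlarge both for measuring.

```bash
python3 - <<'E'
import cv2,numpy as np
a=cv2.imread("pics/a_scene.png")[165:315,195:455]; b=cv2.imread("pics/a_side.png")[170:290,190:400]
A=cv2.resize(a,None,fx=3,fy=3,interpolation=cv2.INTER_CUBIC)   # 780x450
B=cv2.resize(b,None,fx=3.8,fy=3.8,interpolation=cv2.INTER_CUBIC) # 798x456
def grid(I,x0,y0,f):
    for u in range((x0//20+1)*20,x0+int(I.shape[1]/f),20):
        cv2.line(I,(int((u-x0)*f),0),(int((u-x0)*f),6),(0,0,255),1); cv2.putText(I,str(u),(int((u-x0)*f)-12,18),0,.4,(0,0,255),1)
    for v in range((y0//20+1)*20,y0+int(I.shape[0]/f),20):
        cv2.line(I,(0,int((v-y0)*f)),(6,int((v-y0)*f)),(0,0,255),1); cv2.putText(I,str(v),(8,int((v-y0)*f)+4),0,.4,(0,0,255),1)
    return I
cv2.imwrite("pics/b1.png",grid(A,195,165,3)); cv2.imwrite("pics/b2.png",grid(B,190,170,3.8))
E
```

```text
(no output)
```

View pics/b1.png

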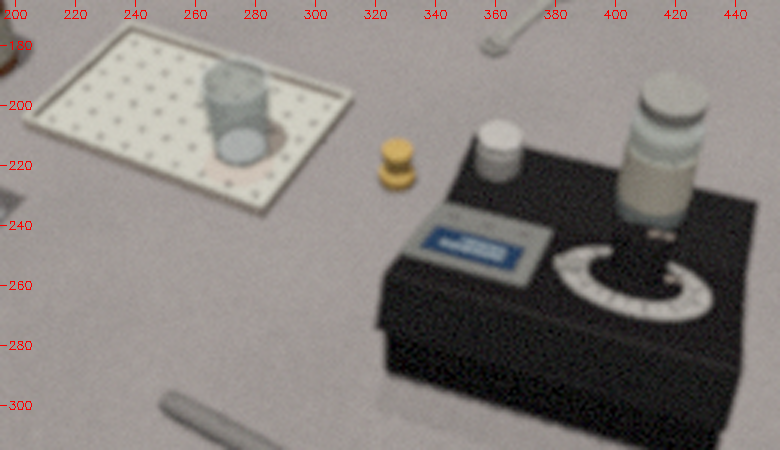

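View pics/b2.png

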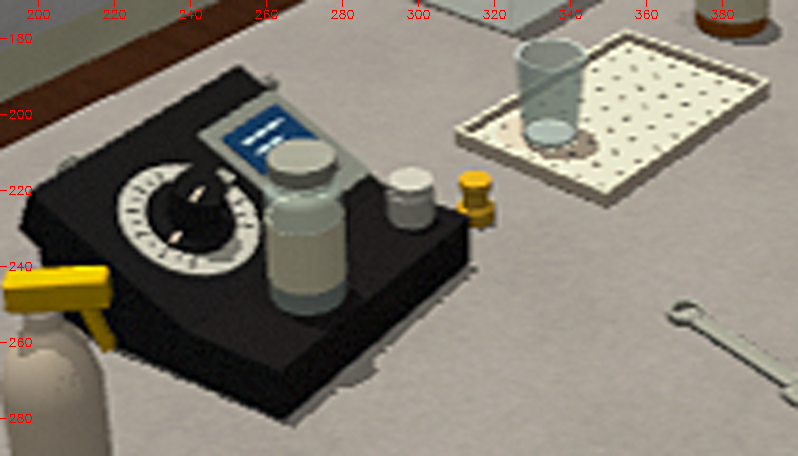

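The crops give me corners for the console and tray, the lid top centre (scene 419.7,193.3; side 269.2,210.3), the tin, the beaker base and the fitting. Next I'll fit the poses.

```bash
cat > h.py <<'E'
import pickle,numpy as np
from scipy.optimize import least_squares
from scipy.spatial.transform import Rotation as R
def proj(c,P):
    E=c["extrinsics"]; q=(np.atleast_2d(P)-E[:3,3])@E[:3,:3]; K=c["K"]
    return np.c_[K[0,2]+K[0,0]*q[:,0]/-q[:,2], K[1,2]+K[1,1]*q[:,1]/q[:,2]]
def tri(obs,p0=(600,0,50)):
    f=lambda p:np.concatenate([(proj(c,p)[0]-uv) for c,uv in obs])
    s=least_squares(f,p0); return s.x.round(1),np.abs(s.fun).max().round(2)
def fit(obs,p0):  # planar pose x,y,yaw from (cam, local pt, uv)
    def f(p):
        M=R.from_euler('z',p[2]).as_matrix()
        return np.concatenate([proj(c,M@np.array(l)+[p[0],p[1],0])[0]-uv for c,l,uv in obs])
    s=least_squares(f,p0,x_scale=[100,100,1],loss='soft_l1'); return s.x,f(s.x).reshape(-1,2).round(1)
E
python3 - <<'E'
from h import *
s=pickle.load(open("pics/a_scene.pkl","rb"));d=pickle.load(open("pics/a_side.pkl","rb"))
lid=tri([(s,(419.7,193.3)),(d,(269.2,210.3))]);print("lid",lid)
print("tin top",tri([(s,(362,208.3)),(d,(298.2,216.8))]))
print("beaker base",tri([(s,(275,214)),(d,(334.7,205))]))
print("fit top",tri([(s,(327.3,214.3)),(d,(315,216.8))]))
C=[(s,(-125,-130,50),(353,210)),(s,(-125,130,50),(447.3,232.7)),(s,(125,-130,125),(324.3,256.7)),(s,(125,130,125),(442.3,287.3)),
(d,(125,-130,125),(253.2,187.6)),(d,(-125,130,50),(265,267.9)),(d,(-125,130,0),(266.8,281.8)),(d,(-125,-130,50),(313.2,225.8)),(d,(-125,-130,0),(313.7,241))]
for y0 in(0.,):
    p,e=fit(C,(700,200,y0));print("console",p.round(3),e.tolist())
print("tray corner heights")
for k,(a,b) in dict(A=((239.3,174),(392.1,192.4)),B=((313.3,196.7),(349.7,223.9)),Cc=((282.3,236),(310.3,205.5)),D=((203.3,205.7),(355.3,179.2))).items(): print(k,tri([(s,a),(d,b)],(500,-300,0)))
E
```

```text
lid (array([498.1, 239.6, 184. ]), np.float64(0.08))
tin top (array([508.8, 103.1,  92.7]), np.float64(0.22))
beaker base (array([ 551.1, -147.8,    8. ]), np.float64(0.4))
fit top (array([519.3,   6.7,  42.2]), np.float64(0.47))
console [5.86724e+02 2.07411e+02 1.13000e-01] [[-1.1, -1.4], [0.1, -2.5], [-1.5, -1.7], [1.5, -0.3], [-1.7, -0.8], [-0.9, 0.1], [-1.8, 0.1], [0.3, 0.8], [-0.2, -1.5]]
tray corner heights
A (array([ 434.6, -356.7,   10.6]), np.float64(0.81))
B (array([433.6, -79.8,   7.8]), np.float64(0.09))
Cc (array([617.8, -85.1,   7.6]), np.float64(0.93))
D (array([ 611.6, -364.7,    7.6]), np.float64(0.81))
```

Checks against the text:
- Jar axis is (498,240), lid top about 184 against 180 expected.
- Console is at (587,207), yaw 0.113.
- Tray centre is (524,-221).
- Beaker is on the +y half, so the jar goes at about (520,-288).

I'll approach over the tray and then to above the jar.

```bash
cat >> h.py <<'E'
def go(target,n=None,rot=None):
    from plant import r
    s=r.state(); M=R.from_quat(s["orientation"]); d=M.inv().apply(np.array(target)-s["ee_pos"])/1000
    w=np.zeros(3) if rot is None else (M.inv()*rot).as_rotvec()
    n=n or int(np.ceil(max(np.linalg.norm(d)/.048,np.linalg.norm(w)/.145)))
    print("t",round(s["t"],2),"at",s["ee_pos"].round(1),"x",M.as_matrix()[:,0].round(3),"z",M.as_matrix()[:,2].round(3),"F",s["force"].round(1),"gap",round(s["finger_gap"],1),"q",s["joint_pos"].round(2))
    print(n,"rows; shift",(d/n).round(4),"turn",(w/n).round(4))
E
python3 -c "
from h import *
go((480,-290,250))"
```

```text
t 0.15 at [ 158.6 -629.7  230.4] x [ 0.244 -0.97  -0.002] z [-0.001  0.002 -1.   ] F [ 0.   0.1 -0.4] gap 85.7 q [ 1.3   0.62 -0.01  1.42  0.01  1.1  -0.04]
10 rows; shift [-0.0251 -0.0395 -0.0019] turn [0. 0. 0.]
```

apply_moves(deltas=[[[-0.025, -0.0395, -0.002, 0, 0, 0, 100], [-0.025, -0.0395, -0.002, 0, 0, 0, 100], [-0.025, -0.0395, -0.002, 0, 0, 0, 100], [-0.025, -0.0395, -0.002, 0, 0, 0, 100], [-0.025, -0.0395, -0.002, 0, 0, 0, 100]]])

```text
t: 0.65
ee_pos: [315.4, -461.8, 236.5]
orientation: [0.783, -0.622, -0.004, 0.002]
force: [0.7, -0.1, 0.8]
finger_gap: 85.4
```

apply_moves(deltas=[[[-0.025, -0.0395, -0.002, 0, 0, 0, 100], [-0.025, -0.0395, -0.002, 0, 0, 0, 100], [-0.025, -0.0395, -0.002, 0, 0, 0, 100], [-0.025, -0.0395, -0.002, 0, 0, 0, 100], [-0.025, -0.0395, -0.002, 0, 0, 0, 100]]])

```text
t: 1.15
ee_pos: [484.5, -287.5, 245.0]
orientation: [0.782, -0.623, -0.005, 0.002]
force: [0.8, -1.3, -0.6]
finger_gap: 85.2
```

```bash
python3 -c "
from h import *
go((497,239,250),rot=R.from_matrix(np.array([[0.113,-.9936,0],[-.9936,-.113,0],[0,0,-1]]).T))"
```

```text
t 1.15 at [ 484.5 -287.5  245. ] x [ 0.224 -0.975 -0.004] z [-0.01   0.002 -1.   ] F [ 0.8 -1.3 -0.6] gap 85.2 q [ 0.53  0.47 -0.06  1.65  0.03  1.03 -0.88]
11 rows; shift [-0.0464 -0.0118 -0.0004] turn [0.0009 0.0003 0.0103]
```

apply_moves(deltas=[[[-0.0464, -0.0118, -0.001, 0, 0, 0.01, 100], [-0.0464, -0.0118, -0.001, 0, 0, 0.01, 100], [-0.0464, -0.0118, -0.001, 0, 0, 0.01, 100], [-0.0464, -0.0118, -0.001, 0, 0, 0.01, 100], [-0.0464, -0.0118, -0.001, 0, 0, 0.01, 100]]])

```text
t: 1.65
ee_pos: [498.7, -39.1, 248.9]
orientation: [0.766, -0.642, -0.003, 0.002]
force: [0.7, 0.2, 0.7]
finger_gap: 85.5
```

apply_moves(deltas=[[[-0.0464, -0.0118, -0.001, 0, 0, 0.01, 100], [-0.0464, -0.0118, -0.001, 0, 0, 0.01, 100], [-0.0464, -0.0118, -0.001, 0, 0, 0.01, 100], [-0.0464, -0.0118, -0.001, 0, 0, 0.01, 100], [-0.0464, -0.0118, -0.001, 0, 0, 0.01, 100]]])

```text
t: 2.15
ee_pos: [519.6, 208.4, 254.0]
orientation: [0.749, -0.662, -0.003, 0.002]
force: [1.6, 0.2, 0.6]
finger_gap: 85.5
```

```bash
python3 - <<'E'
from h import *
import cv2
from plant import r
go((497,239,250),rot=R.from_matrix(np.array([[0.113,-.9936,0],[-.9936,-.113,0],[0,0,-1]]).T))
c=r.read_camera("wrist");cv2.imwrite("pics/c.png",c["color"]);pickle.dump(c,open("pics/c.pkl","wb"))
print(proj(c,[[498,239.6,184],[498,239.6,50]]).round(1), proj(c,[[508.8,103.1,92.7]]).round(1))
E
```

```text
t 2.15 at [519.6 208.4 254. ] x [ 0.122 -0.993 -0.002] z [-0.008  0.001 -1.   ] F [1.6 0.2 0.6] gap 85.5 q [-0.33  0.46 -0.14  1.65  0.06  1.05 -1.93]
1 rows; shift [-0.0331  0.0187  0.0042] turn [0.008  0.0015 0.0093]
[[273.1 243.1]
 [291.  187.4]] [[435.1 206.7]]
```

View pics/c.png

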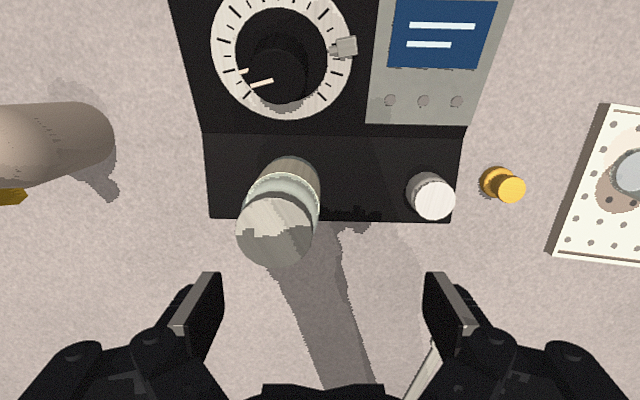

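The wrist view shows the lid centre at (275,232), the tin top at (432,199), and the pointer mark on the skirt at (242,72) with its knob-top part at (262,83). The set tab is at (345,48), to the right, so roughly half a turn clockwise. I'll refine the jar with three views.

```bash
python3 - <<'E'
from h import *
s=pickle.load(open("pics/a_scene.pkl","rb"));d=pickle.load(open("pics/a_side.pkl","rb"));w=pickle.load(open("pics/c.pkl","rb"))
print(w["extrinsics"].round(3).tolist())
print("lid",tri([(s,(419.7,193.3)),(d,(269.2,210.3)),(w,(275,232))]), tri([(d,(269.2,210.3)),(w,(275,232))]))
print("tin",tri([(s,(362,208.3)),(d,(298.2,216.8)),(w,(432,199))]),tri([(d,(298.2,216.8)),(w,(432,199))]))
# console corners in wrist: front ledge corners
C=[(s,(-125,-130,50),(353,210)),(s,(-125,130,50),(447.3,232.7)),(s,(125,-130,125),(324.3,256.7)),(s,(125,130,125),(442.3,287.3)),
(d,(125,-130,125),(253.2,187.6)),(d,(-125,130,50),(265,267.9)),(d,(-125,130,0),(266.8,281.8)),(d,(-125,-130,50),(313.2,225.8)),(d,(-125,-130,0),(313.7,241))]
W=[(w,(-125,130,50),(210,218)),(w,(-125,-130,50),(451,223)),(w,(-35,130,50),(204,132)),(w,(-35,-130,50),(466,126))]
for o in(C,W,C+W):
    p,e=fit(o,(587,207,.11));print("console",p.round(3),e.tolist())
E
```

```text
[[0.123, 0.938, 0.324, 601.686], [-0.992, 0.117, 0.038, 218.285], [-0.003, -0.326, 0.945, 395.946], [0.0, 0.0, 0.0, 1.0]]
lid (array([505.3, 239. , 183.2]), np.float64(2.0)) (array([504.3, 239.2, 180. ]), np.float64(1.3))
tin (array([514.7, 106.6,  91.8]), np.float64(2.32)) (array([514.2, 105.5,  88.3]), np.float64(1.97))
console [5.86724e+02 2.07411e+02 1.13000e-01] [[-1.1, -1.4], [0.1, -2.5], [-1.5, -1.7], [1.5, -0.3], [-1.7, -0.8], [-0.9, 0.1], [-1.8, 0.1], [0.3, 0.8], [-0.2, -1.5]]
console [5.91823e+02 2.06127e+02 1.05000e-01] [[-0.1, -0.4], [2.3, -1.0], [-2.1, 0.1], [0.1, 11.1]]
console [5.91175e+02 2.06331e+02 1.06000e-01] [[-1.6, -0.7], [-0.3, -1.2], [-3.1, -0.9], [-0.1, 1.4], [-2.0, -1.3], [-2.3, -0.6], [-3.2, -0.6], [-0.5, 0.4], [-0.9, -1.9], [-0.3, 0.2], [2.0, -0.5], [-2.3, 0.8], [-0.2, 11.7]]
```

```bash
python3 -c "
from h import *
go((504.5,239,254),1,R.from_matrix(np.array([[0.113,-.9936,0],[-.9936,-.113,0],[0,0,-1]]).T))"
```

```text
t 2.2 at [518.4 221.3 254.1] x [ 0.136 -0.991 -0.013] z [-0.007  0.012 -1.   ] F [0.8 8.  1.7] gap 85.5 q [-0.34  0.46 -0.15  1.64  0.06  1.04 -1.93]
1 rows; shift [-0.0194  0.0113  0.0005] turn [0.0057 0.0128 0.0235]
```

apply_moves(deltas=[[[-0.032, 0.0115, 0.0, 0.006, 0, 0.008, 100], [0, 0, 0.04, 0, 0, 0, 100]]])

```text
t: 2.4
ee_pos: [504.7, 260.1, 218.3]
orientation: [0.753, -0.658, -0.004, -0.011]
force: [0.7, 1.0, 0.2]
finger_gap: 85.2
```

```bash
python3 -c "
from h import *
go((504.5,239,142),2,R.from_matrix(np.array([[0.113,-.9936,0],[-.9936,-.113,0],[0,0,-1]]).T))"
```

```text
t 2.4 at [504.7 260.1 218.3] x [ 0.135 -0.991 -0.021] z [ 0.009  0.022 -1.   ] F [0.7 1.  0.2] gap 85.2 q [-0.41  0.49 -0.15  1.7   0.07  0.93 -2.02]
2 rows; shift [0.0112 0.002  0.0379] turn [-0.006   0.0103  0.0111]
```

apply_moves(deltas=[[[0.011, 0.002, 0, -0.006, 0.01, 0.011, 100], [0.0, 0, 0, 0, 0, 0, 100], [0, 0, 0, 0, 0, 0, 100]]])

```text
t: 2.7
ee_pos: [501.5, 245.8, 214.6]
orientation: [0.75, -0.662, -0.003, -0.0]
force: [-0.4, 0.2, 0.6]
finger_gap: 85.3
```

```bash
python3 -c "
from h import *
go((504.5,239,142),2,R.from_matrix(np.array([[0.113,-.9936,0],[-.9936,-.113,0],[0,0,-1]]).T))"
```

```text
t 2.7 at [501.5 245.8 214.6] x [ 0.124 -0.992 -0.005] z [-0.005  0.004 -1.   ] F [-0.4  0.2  0.6] gap 85.3 q [-0.4   0.49 -0.14  1.71  0.07  0.94 -2.01]
2 rows; shift [ 0.0038 -0.0012  0.0363] turn [0.0021 0.0025 0.0056]
```

apply_moves(deltas=[[[0.007, -0.003, 0.018, 0, 0.003, 0.005, 100], [0.0, 0, 0.022, 0, 0, 0, 100], [0, 0, 0.016, 0, 0, 0, 100], [0, 0, 0.01, 0, 0, 0, 100], [0, 0, 0, 0, 0, 0, 100]]])

```text
t: 3.2
ee_pos: [513.1, 236.0, 155.0]
orientation: [0.744, -0.668, 0.002, -0.006]
force: [0.5, 0.1, 1.3]
finger_gap: 85.7
```

```bash
python3 - <<'E'
from h import *
import cv2
from plant import r
go((504.5,239,142),1)
c=r.read_camera("wrist");cv2.imwrite("pics/d.png",c["color"][150:]);pickle.dump(c,open("pics/d.pkl","wb"))
E
```

```text
t 3.2 at [513.1 236.  155. ] x [ 0.109 -0.994 -0.005] z [ 0.012  0.007 -1.   ] F [0.5 0.1 1.3] gap 85.7 q [-0.39  0.57 -0.12  1.78  0.09  0.79 -2.02]
1 rows; shift [-0.0038  0.0084  0.0129] turn [0. 0. 0.]
```

View pics/d.png

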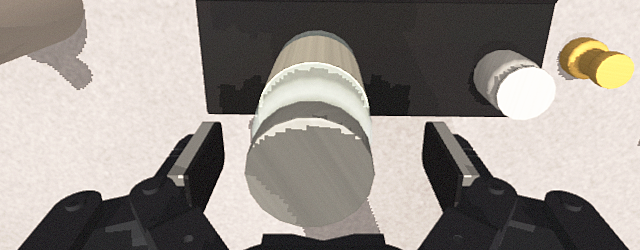

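The lid is at (311,320) in the full frame, slightly left of the jaws' middle at 324. I'll triangulate again from the two wrist places.

```bash
python3 - <<'E'
from h import *
d=pickle.load(open("pics/a_side.pkl","rb"));w=pickle.load(open("pics/d.pkl","rb"))
L=tri([(d,(269.2,210.3)),(w,(311,321))]);print(L)
go((L[0][0],L[0][1],142),1,R.from_matrix(np.array([[0.113,-.9936,0],[-.9936,-.113,0],[0,0,-1]]).T))
E
```

```text
(array([504.3, 239.7, 178.9]), np.float64(1.41))
t 3.25 at [513.7 236.2 155.7] x [ 0.108 -0.994 -0.006] z [ 0.013  0.007 -1.   ] F [0.4 0.7 0.7] gap 85.5 q [-0.39  0.57 -0.12  1.78  0.09  0.79 -2.02]
1 rows; shift [-0.0044  0.0091  0.0136] turn [-0.0141  0.0057 -0.0047]
```

apply_moves(deltas=[[[-0.003, 0.006, 0.006, -0.014, 0.004, -0.004, 100], [-0.0, 0.002, 0.005, 0, 0, 0, 100], [0, 0, 0, 0, 0, 0, 100], [0, 0, 0, 0, 0, 0, 100]]])

```text
t: 3.65
ee_pos: [506.5, 239.5, 146.8]
orientation: [0.746, -0.666, 0.0, -0.003]
force: [0.1, 0.1, 0.8]
finger_gap: 85.4
```

```bash
python3 -c "
from h import *
go((504.3,239.5,141),1,R.from_matrix(np.array([[0.113,-.9936,0],[-.9936,-.113,0],[0,0,-1]]).T))"
```

```text
t 3.65 at [506.5 239.5 146.8] x [ 0.113 -0.994 -0.004] z [ 0.004  0.004 -1.   ] F [0.1 0.1 0.8] gap 85.4 q [-0.4   0.57 -0.12  1.79  0.09  0.78 -2.03]
1 rows; shift [-0.0002  0.0022  0.0058] turn [-0.0041  0.0037 -0.0004]
```

apply_moves(deltas=[[[0, 0.002, 0.006, -0.004, 0.004, 0, 100], [0, 0, 0, 0, 0, 0, 100], [0, 0, 0, 0, 0, 0, 45], [0, 0, 0, 0, 0, 0, 45], [0, 0, 0, 0, 0, 0, 45]]])

```text
t: 4.15
ee_pos: [504.9, 240.0, 141.4]
orientation: [0.746, -0.666, 0.001, -0.001]
force: [-0.1, -0.2, 4.1]
finger_gap: 56.1
```

apply_moves(deltas=[[[0, 0, 0, 0, 0, 0, 30], [0, 0, 0, 0, 0, 0, 30], [0, 0, 0, 0, 0, 0, 20], [0, 0, 0, 0, 0, 0, 20]]])

```text
t: 4.55
ee_pos: [504.7, 239.9, 141.5]
orientation: [0.746, -0.666, 0.0, -0.001]
force: [0.5, -0.1, 0.8]
finger_gap: 56.4
```

```bash
python3 -c "
from h import *
go((504.3,239.5,200),1)"
```

```text
t 4.55 at [504.7 239.9 141.5] x [ 0.113 -0.994 -0.   ] z [ 0.001  0.    -1.   ] F [ 0.5 -0.1  0.8] gap 56.4 q [-0.4   0.58 -0.12  1.8   0.1   0.77 -2.03]
1 rows; shift [ 0.0004  0.0004 -0.0585] turn [0. 0. 0.]
```

Gripped at 56 mm on the lid. Lifting it.

apply_moves(deltas=[[[0, 0, -0.006, 0, 0, 0, 20], [0, 0, -0.012, 0, 0, 0, 20], [0, 0, -0.02, 0, 0, 0, 20], [0, 0, -0.025, 0, 0, 0, 20], [0, 0, -0.015, 0, 0, 0, 20]]])

```text
t: 5.05
ee_pos: [501.3, 237.7, 219.0]
orientation: [0.746, -0.666, -0.002, 0.006]
force: [-0.4, 0.9, -3.2]
finger_gap: 55.9
```

apply_moves(deltas=[[[0, 0, -0.01, 0, 0, 0, 20], [0, 0, 0, 0, 0, 0, 20]]])

```text
t: 5.25
ee_pos: [502.3, 238.1, 232.3]
orientation: [0.746, -0.666, -0.001, 0.003]
force: [0.6, 0.3, -3.4]
finger_gap: 55.8
```

```bash
python3 -c "
from h import *
go((505,-290,225),22,R.from_matrix(np.array([[0.113,-.9936,0],[-.9936,-.113,0],[0,0,-1]]).T))"
```

```text
t 5.25 at [502.3 238.1 232.3] x [ 0.112 -0.994  0.003] z [-0.006 -0.004 -1.   ] F [ 0.6  0.3 -3.4] gap 55.8 q [-0.39  0.47 -0.13  1.69  0.07  0.99 -2.01]
22 rows; shift [0.0239 0.0026 0.0004] turn [ 0.0003 -0.0001 -0.    ]
```

apply_moves(deltas=[[[0.01, 0.001, 0, 0, 0, 0, 20], [0.018, 0.002, 0, 0, 0, 0, 20], [0.026, 0.003, 0, 0, 0, 0, 20], [0.03, 0.003, 0, 0, 0, 0, 20], [0.03, 0.003, 0, 0, 0, 0, 20]]])

```text
t: 5.75
ee_pos: [499.6, 122.2, 228.4]
orientation: [0.749, -0.662, -0.004, 0.006]
force: [-0.4, -0.8, -3.7]
finger_gap: 55.9
```

apply_moves(deltas=[[[0.03, 0.003, 0, 0, 0, 0, 20], [0.03, 0.003, 0, 0, 0, 0, 20], [0.03, 0.003, 0, 0, 0, 0, 20], [0.03, 0.003, 0, 0, 0, 0, 20], [0.03, 0.003, 0, 0, 0, 0, 20]]])

```text
t: 6.25
ee_pos: [497.2, -39.9, 224.1]
orientation: [0.748, -0.663, -0.008, 0.012]
force: [0.8, 0.3, -3.1]
finger_gap: 55.6
```

apply_moves(deltas=[[[0.03, 0.003, 0, 0, 0, 0, 20], [0.03, 0.003, 0, 0, 0, 0, 20], [0.03, 0.003, 0, 0, 0, 0, 20], [0.03, 0.003, 0, 0, 0, 0, 20], [0.03, 0.003, 0, 0, 0, 0, 20]]])

```text
t: 6.75
ee_pos: [492.9, -200.7, 220.1]
orientation: [0.747, -0.665, -0.013, 0.016]
force: [0.3, -0.1, -3.5]
finger_gap: 55.9
```

```bash
python3 -c "
from h import *
go((520,-290,225),5,R.from_matrix(np.array([[0.113,-.9936,0],[-.9936,-.113,0],[0,0,-1]]).T))"
```

```text
t 6.75 at [ 492.9 -200.7  220.1] x [ 0.116 -0.993  0.003] z [-0.041 -0.007 -0.999] F [ 0.3 -0.1 -3.5] gap 55.9 q [ 0.37  0.46 -0.05  1.75  0.05  0.97 -1.16]
5 rows; shift [ 0.0184 -0.0033 -0.0011] turn [ 0.0082 -0.0005  0.0005]
```

apply_moves(deltas=[[[0.022, -0.004, 0, 0.01, 0, 0, 20], [0.018, -0.004, 0, 0.01, 0, 0, 20], [0.014, -0.004, 0, 0.01, 0, 0, 20], [0.01, -0.004, 0, 0.005, 0, 0, 20], [0.0, 0, 0, 0, 0, 0, 20]]])

```text
t: 7.25
ee_pos: [509.1, -274.1, 214.6]
orientation: [0.742, -0.67, -0.005, 0.007]
force: [-0.6, 0.2, -3.4]
finger_gap: 55.8
```

apply_moves(deltas=[[[0, 0, 0, 0, 0, 0, 20], [0, 0, 0, 0, 0, 0, 20]]])

```text
t: 7.45
ee_pos: [508.9, -271.9, 213.9]
orientation: [0.743, -0.669, -0.007, 0.007]
force: [0.4, -0.1, -3.6]
finger_gap: 56.0
```

```bash
python3 - <<'E'
from h import *
import cv2
from plant import r
go((520,-290,130),5,R.from_matrix(np.array([[0.113,-.9936,0],[-.9936,-.113,0],[0,0,-1]]).T))
S=r.read_camera("scene");D=r.read_camera("side")
a=cv2.resize(S["color"][150:250,190:330],None,fx=4,fy=4,interpolation=2);b=cv2.resize(D["color"][130:230,290:430],None,fx=4,fy=4,interpolation=2)
cv2.imwrite("pics/e.png",cv2.resize(np.vstack([a,b]),None,fx=.75,fy=.75,interpolation=3))
E
```

```text
t 7.45 at [ 508.9 -271.9  213.9] x [ 0.105 -0.995 -0.   ] z [-0.019 -0.002 -1.   ] F [ 0.4 -0.1 -3.6] gap 56.0 q [ 0.48  0.53 -0.05  1.65  0.04  0.98 -1.05]
5 rows; shift [ 0.0038 -0.0022  0.0167] turn [ 0.0038  0.0001 -0.0017]
```

View pics/e.png

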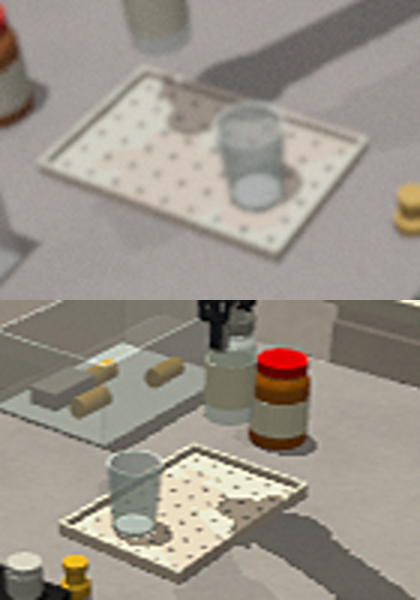

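The jar hangs upright and clear, and the beaker is undisturbed on the far half. Lowering it.

apply_moves(deltas=[[[0.005, -0.003, 0.012, 0.007, 0, 0, 20], [0.005, -0.003, 0.02, 0.007, 0, 0, 20], [0.005, -0.002, 0.025, 0.005, 0, 0, 20], [0, 0, 0.018, 0, 0, 0, 20], [0, 0, 0.006, 0, 0, 0, 20]]])

```text
t: 8.05
ee_pos: [521.1, -284.6, 130.0]
orientation: [0.745, -0.667, 0.003, -0.002]
force: [-0.2, 0.3, -3.4]
finger_gap: 55.8
```

apply_moves(deltas=[[[0, 0, 0, 0, 0, 0, 20], [0, 0, 0, 0, 0, 0, 20]]])

```text
t: 8.25
ee_pos: [520.8, -284.1, 128.8]
orientation: [0.745, -0.667, 0.002, -0.002]
force: [0.2, -0.3, -3.2]
finger_gap: 56.1
```

```bash
python3 -c "
from h import *
go((520,-288,102),1,R.from_matrix(np.array([[0.113,-.9936,0],[-.9936,-.113,0],[0,0,-1]]).T))"
```

```text
t 8.25 at [ 520.8 -284.1  128.8] x [ 0.111 -0.994  0.   ] z [ 0.005  0.    -1.   ] F [ 0.2 -0.3 -3.2] gap 56.1 q [ 0.5   0.64 -0.05  1.71  0.04  0.78 -1.03]
1 rows; shift [0.0037 0.0014 0.0268] turn [-0.0049 -0.0001 -0.0021]
```

apply_moves(deltas=[[[0.002, 0.001, 0.012, -0.005, 0, 0, 20], [0, 0, 0.01, 0, 0, 0, 20], [0, 0, 0.004, 0, 0, 0, 20], [0, 0, 0, 0, 0, 0, 20]]])

```text
t: 8.65
ee_pos: [521.7, -287.0, 102.9]
orientation: [0.745, -0.667, 0.002, -0.0]
force: [0.1, -0.3, -2.1]
finger_gap: 56.1
```

apply_moves(deltas=[[[0, 0, 0.003, 0, 0, 0, 20], [0, 0, 0, 0, 0, 0, 20]]])

```text
t: 8.85
ee_pos: [521.9, -287.0, 99.8]
orientation: [0.745, -0.667, 0.002, -0.001]
force: [-0.0, 0.3, -3.2]
finger_gap: 56.1
```

```bash
python3 -c "
from h import *
go((520,-288,97),1,R.from_matrix(np.array([[0.113,-.9936,0],[-.9936,-.113,0],[0,0,-1]]).T))"
```

```text
t 8.85 at [ 521.9 -287.    99.8] x [ 0.111 -0.994  0.003] z [ 0.004 -0.002 -1.   ] F [-0.   0.3 -3.2] gap 56.1 q [ 0.5   0.68 -0.05  1.73  0.05  0.73 -1.04]
1 rows; shift [0.0007 0.002  0.0028] turn [-0.004  -0.0029 -0.0016]
```

apply_moves(deltas=[[[0, 0, 0.003, -0.003, 0, 0, 20], [0, 0, 0.0, 0, 0, 0, 20]]])

```text
t: 9.05
ee_pos: [522.2, -287.1, 97.0]
orientation: [0.745, -0.667, 0.002, 0.001]
force: [0.2, -0.4, -3.6]
finger_gap: 55.7
```

apply_moves(deltas=[[[0, 0, 0.003, 0, 0, 0, 20], [0, 0, 0, 0, 0, 0, 20]]])

```text
t: 9.25
ee_pos: [524.2, -287.5, 97.3]
orientation: [0.746, -0.666, 0.004, -0.0]
force: [0.0, 0.6, -2.6]
finger_gap: 55.8
```

apply_moves(deltas=[[[0, 0.0, 0.004, 0, 0, 0, 20], [0, 0, 0.002, 0, 0, 0, 20]]])

```text
t: 9.45
ee_pos: [526.6, -287.6, 96.5]
orientation: [0.746, -0.666, 0.007, -0.002]
force: [-3.6, 2.3, 8.4]
finger_gap: 55.7
```

Contact (force +8 N). Releasing.

apply_moves(deltas=[[[0, 0, -0.001, 0, 0, 0, 72], [0, 0, 0, 0, 0, 0, 80], [0, 0, 0, 0, 0, 0, 100], [0, 0, 0, 0, 0, 0, 100], [0, 0, 0, 0, 0, 0, 100]]])

```text
t: 9.95
ee_pos: [528.1, -288.7, 98.5]
orientation: [0.745, -0.666, 0.009, -0.002]
force: [-0.1, -0.1, 0.4]
finger_gap: 85.6
```

apply_moves(deltas=[[[0, 0, -0.01, 0, 0, 0, 100], [0, 0, -0.03, 0, 0, 0, 100], [0, 0, -0.045, 0, 0, 0, 100], [0, 0, -0.045, 0, 0, 0, 100], [0, 0, -0.01, 0, 0, 0, 100]]])

```text
t: 10.45
ee_pos: [524.7, -286.9, 242.3]
orientation: [0.746, -0.666, 0.006, -0.001]
force: [0.6, -0.4, 0.4]
finger_gap: 85.3
```

```bash
python3 - <<'E'
from h import *
import cv2
from plant import r
# dial grip
p=np.array([591.2,206.3,0]);M=R.from_euler('z',.106)
n=M.apply([-np.sin(np.radians(25)),0,np.cos(np.radians(25))]);a=p+M.apply([35,45,83])
print("axis foot",a.round(1),"n",n.round(3))
go((500,150,250))
S=r.read_camera("scene");D=r.read_camera("side")
a=cv2.resize(S["color"][150:250,190:330],None,fx=4,fy=4,interpolation=2);b=cv2.resize(D["color"][130:230,290:430],None,fx=4,fy=4,interpolation=2)
cv2.imwrite("pics/f.png",cv2.resize(np.vstack([a,b]),None,fx=.75,fy=.75,interpolation=3))
E
```

```text
axis foot [621.2 254.8  83. ] n [-0.42  -0.045  0.906]
t 10.45 at [ 524.7 -286.9  242.3] x [ 0.112 -0.994  0.007] z [ 0.01  -0.006 -1.   ] F [ 0.6 -0.4  0.4] gap 85.3 q [ 0.5   0.52 -0.05  1.58  0.03  1.04 -1.02]
10 rows; shift [-0.0437 -0.0024 -0.001 ] turn [0. 0. 0.]
```

View pics/f.png

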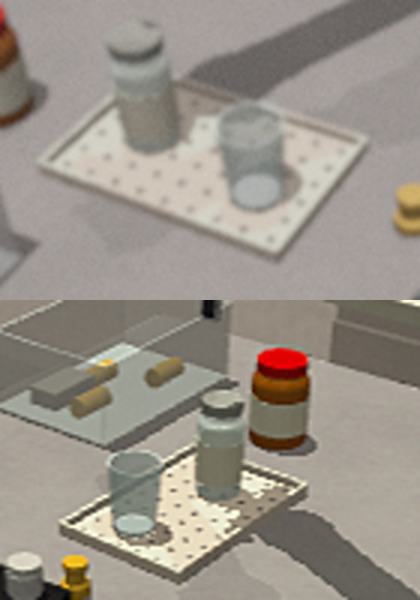

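The jar stands upright inside the tray and the beaker hasn't moved. Now back to the dial for a static look.

apply_moves(deltas=[[[-0.03, -0.006, -0.003, 0, 0, 0, 100], [-0.048, -0.006, -0.002, 0, 0, 0, 100], [-0.048, -0.006, -0.002, 0, 0, 0, 100], [-0.048, -0.006, -0.002, 0, 0, 0, 100], [-0.048, -0.006, -0.002, 0, 0, 0, 100]]])

```text
t: 11.05
ee_pos: [523.0, -65.9, 239.7]
orientation: [0.739, -0.674, -0.002, 0.006]
force: [1.4, 0.2, 0.2]
finger_gap: 85.2
```

apply_moves(deltas=[[[-0.048, -0.006, -0.002, 0, 0, 0, 100], [-0.048, -0.006, -0.002, 0, 0, 0, 100], [-0.048, -0.006, -0.002, 0, 0, 0, 100], [-0.048, -0.006, -0.002, 0, 0, 0, 100], [-0.04, -0.006, -0.002, 0, 0, 0, 100]]])

```text
t: 11.55
ee_pos: [524.3, 177.2, 238.3]
orientation: [0.739, -0.674, -0.008, 0.014]
force: [1.1, -0.6, -0.6]
finger_gap: 85.2
```

apply_moves(deltas=[[[-0.03, 0, 0, 0, 0, 0, 100], [-0.01, 0, 0, 0, 0, 0, 100], [0, 0, 0, 0, 0, 0, 100], [0, 0, 0, 0, 0, 0, 100]]])

```text
t: 11.95
ee_pos: [515.3, 223.5, 231.2]
orientation: [0.743, -0.669, -0.012, 0.02]
force: [-0.3, -0.3, 1.1]
finger_gap: 85.5
```

```bash
python3 - <<'E'
from h import *
import cv2
from plant import r
go((560,250,250))
c=r.read_camera("wrist");pickle.dump(c,open("pics/g.pkl","wb"))
p=np.array([591.2,206.3,0]);M=R.from_euler('z',.106)
n=M.apply([-np.sin(np.radians(25)),0,np.cos(np.radians(25))]);a=p+M.apply([35,45,83])
uv=proj(c,[a,a+42*n]);print(uv.round(1))
x,y=np.clip(uv[0].round().astype(int)-[130,100],0,[380,200]);print("crop",x,y)
cv2.imwrite("pics/g.png",cv2.resize(c["color"][y:y+200,x:x+260],None,fx=3,fy=3,interpolation=2))
E
```

```text
t 11.95 at [515.3 223.5 231.2] x [ 0.104 -0.995  0.008] z [-0.044 -0.013 -0.999] F [-0.3 -0.3  1.1] gap 85.5 q [-0.36  0.5  -0.13  1.64  0.06  1.05 -1.97]
2 rows; shift [-0.0108 -0.0232 -0.0105] turn [0. 0. 0.]
[[294.9  40.4]
 [291.7  65.3]]
crop 165 0
```

View pics/g.png

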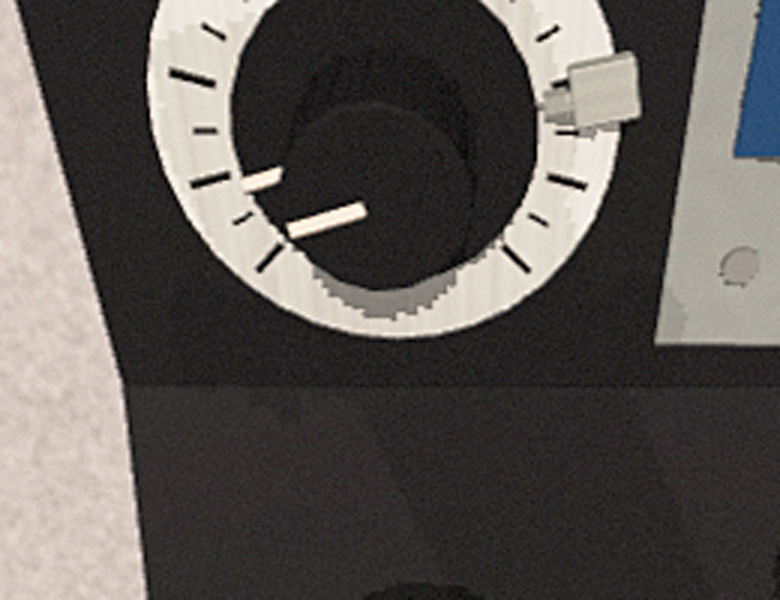

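The knob-top centre is at (291,65), against a prediction of (291.7,65.3), so the axis is confirmed. The pointer's outer end is at (246.3,62.3) and the tab nose at (345,35.7). Next I'll compute the angles.

```bash
cat >> h.py <<'E'
def dial(dx=0,dy=0):
    M=R.from_euler('z',.106); n=M.apply([-np.sin(np.radians(25)),0,np.cos(np.radians(25))]); a=np.array([591.2+dx,206.3+dy,0])+M.apply([35,45,83])
    ey=M.apply([0,1,0]); ex=np.cross(ey,n)   # ex uphill, ey left, n out
    return a,n,ex,ey
def ang(c,uv,h=7,**k):
    a,n,ex,ey=dial(**k);E=c["extrinsics"];K=c["K"]
    d=E[:3,:3]@[(uv[0]-K[0,2])/K[0,0],-(uv[1]-K[1,2])/K[1,1],-1]
    o=E[:3,3];t=((a+h*n-o)@n)/(d@n);q=o+t*d-a
    return np.degrees(np.arctan2(q@ey,q@ex)).round(1),np.hypot(q@ey,q@ex).round(1)
E
python3 - <<'E'
from h import *
c=pickle.load(open("pics/g.pkl","rb"))
f=lambda x,y:(165+x/3,y/3)
for dy in(0,1,2):
  print(dy,"ptr",ang(c,f(244,187),dy=dy),"inner",ang(c,f(282,174),dy=dy),"knobtop",ang(c,f(289,232),42,dy=dy),ang(c,f(366,209),42,dy=dy),"nose",ang(c,f(540,107),7,dy=dy),"skirt",ang(c,f(231,110),7,dy=dy),ang(c,f(538,110),7,dy=dy))
print("tab far corners",ang(c,f(636,55),8),ang(c,f(641,118),8),ang(c,f(570,60),8),ang(c,f(575,125),8))
a,n,ex,ey=dial();print(a+90*n,n)
from plant import r
s=r.state();M=R.from_quat(s["orientation"]);z=M.as_matrix()[:,2]
go(a+110*n,rot=R.from_rotvec(np.cross(z,-n)/np.linalg.norm(np.cross(z,-n))*np.arccos(z@-n))*M)
E
```

```text
0 ptr (np.float64(109.9), np.float64(39.7)) inner (np.float64(110.5), np.float64(29.1)) knobtop (np.float64(111.5), np.float64(22.8)) (np.float64(131.6), np.float64(4.5)) nose (np.float64(-80.8), np.float64(37.3)) skirt (np.float64(82.0), np.float64(37.9)) (np.float64(-81.8), np.float64(36.8))
1 ptr (np.float64(110.6), np.float64(38.8)) inner (np.float64(111.5), np.float64(28.2)) knobtop (np.float64(112.7), np.float64(21.9)) (np.float64(142.6), np.float64(3.9)) nose (np.float64(-81.2), np.float64(38.3)) skirt (np.float64(82.0), np.float64(36.9)) (np.float64(-82.2), np.float64(37.8))
2 ptr (np.float64(111.3), np.float64(37.9)) inner (np.float64(112.4), np.float64(27.4)) knobtop (np.float64(114.0), np.float64(21.1)) (np.float64(156.8), np.float64(3.5)) nose (np.float64(-81.6), np.float64(39.3)) skirt (np.float64(82.0), np.float64(35.9)) (np.float64(-82.5), np.float64(38.7))
tab far corners (np.float64(-73.0), np.float64(61.2)) (np.float64(-86.5), np.float64(61.4)) (np.float64(-68.8), np.float64(46.4)) (np.float64(-87.3), np.float64(45.5))
[583.42032233 250.72625065 164.56770083] [-0.42024621 -0.04471369  0.90630779]
t 12.0 at [515.4 222.9 231.2] x [ 0.103 -0.995  0.008] z [-0.044 -0.013 -0.999] F [-0.1  0.1  1.1] gap 85.5 q [-0.36  0.5  -0.13  1.64  0.06  1.05 -1.97]
4 rows; shift [-0.0052 -0.0161  0.0114] turn [ 0.1205 -0.0022  0.    ]
```

The pointer is at 110.5° and the tab at about -80°, so the turn is about 190° clockwise. I'll tilt the tool onto the dial's axis at a stand-off.

apply_moves(deltas=[[[-0.005, -0.016, 0.008, 0.12, 0, 0, 100], [-0.005, -0.016, 0.005, 0.12, 0, 0, 100], [-0.005, -0.016, 0, 0.12, 0, 0, 100], [0, 0, 0, 0.08, 0, 0, 100], [0, 0, 0, 0, 0, 0, 100]]])

```text
t: 12.5
ee_pos: [567.2, 226.8, 221.3]
orientation: [0.721, -0.662, 0.143, -0.145]
force: [-0.2, 0.0, -0.1]
finger_gap: 85.4
```

```bash
cat >> h.py <<'E'
def align(out,jaw=None,n_=None,off=(0,0)):
    """to dial axis at height out; jaw = desired world angle (deg) of tool x in dial plane (from ex towards ey), None keeps"""
    from plant import r
    a,n,ex,ey=dial(0,.7); M=R.from_quat(r.state()["orientation"]).as_matrix(); x=M[:,0]
    now=np.degrees(np.arctan2(x@ey,x@ex)); j=np.radians(now if jaw is None else jaw)
    X=ex*np.cos(j)+ey*np.sin(j); T=R.from_matrix(np.c_[X,np.cross(-n,X),-n])
    print("jaw now",now.round(1)); d=r.state()["ee_pos"]-a; print("out",(d@n).round(1),"off up/left",(d@ex).round(1),(d@ey).round(1),"torque",r.state()["ft_torque"].round(2))
    go(a+out*n+off[0]*ex+off[1]*ey,n_,T)
E
python3 -c "
from h import *
align(110)"
```

```text
jaw now -90.9
out 149.3 off up/left 7.0 -22.8 torque [-0.09  0.43 -0.02]
t 12.5 at [567.2 226.8 221.3] x [ 0.081 -0.997  0.015] z [ 0.398  0.019 -0.917] F [-0.2  0.  -0.1] gap 85.4 q [-0.55  0.42  0.06  1.91  0.33  0.46 -2.26]
1 rows; shift [-0.0236  0.0063  0.0389] turn [ 0.0266 -0.0236 -0.0003]
```

apply_moves(deltas=[[[-0.024, 0.006, 0, 0.027, -0.024, 0, 100], [0, 0, 0, 0, 0, -0.149, 100], [0, 0, 0, 0, 0, -0.149, 100], [0, 0, 0, 0, 0, -0.149, 100], [0, 0, 0, 0, 0, -0.149, 100]]])

```text
t: 13.0
ee_pos: [565.5, 240.4, 221.0]
orientation: [0.881, -0.42, 0.188, -0.108]
force: [0.7, 0.1, 0.8]
finger_gap: 85.5
```

apply_moves(deltas=[[[0, 0, 0, 0, 0, -0.149, 100], [0, 0, 0, 0, 0, -0.149, 100], [0, 0, 0, 0, 0, -0.149, 100], [0, 0, 0, 0, 0, -0.149, 100], [0, 0, 0, 0, 0, -0.149, 100]]])

```text
t: 13.5
ee_pos: [573.8, 227.2, 224.0]
orientation: [0.974, -0.07, 0.215, -0.025]
force: [0.1, -0.6, -0.9]
finger_gap: 85.4
```

apply_moves(deltas=[[[0, 0, 0, 0, 0, -0.149, 100], [0, 0, 0, 0, 0, -0.149, 100], [0, 0, 0, 0, 0, -0.149, 100], [0, 0, 0, 0, 0, -0.149, 100], [0, 0, 0, 0, 0, -0.149, 100]]])

```text
t: 14.0
ee_pos: [582.3, 212.6, 226.8]
orientation: [0.932, 0.289, 0.207, 0.064]
force: [0.8, 0.1, -0.1]
finger_gap: 85.4
```

```bash
python3 -c "
from h import *
align(120)"
```

```text
jaw now 28.9
out 148.6 off up/left 21.6 -38.5 torque [0.03 0.41 0.07]
t 14.0 at [582.3 212.6 226.8] x [0.747 0.566 0.35 ] z [ 0.424  0.    -0.906] F [ 0.8  0.1 -0.1] gap 85.4 q [-0.16  0.46 -0.47  1.88  0.81  0.6  -0.57]
2 rows; shift [ 0.0002 -0.0226  0.0135] turn [0.0193 0.011  0.0002]
```

apply_moves(deltas=[[[0, -0.02, 0, 0.019, 0.011, -0.149, 100], [0, -0.02, 0, 0, 0, -0.149, 100], [0, 0, 0, 0, 0, -0.149, 100], [0, 0, 0, 0, 0, -0.149, 100], [0, 0, 0, 0, 0, -0.149, 100]]])

```text
t: 14.5
ee_pos: [568.3, 229.8, 219.0]
orientation: [0.763, 0.609, 0.171, 0.134]
force: [-0.2, -0.1, 0.9]
finger_gap: 85.4
```

apply_moves(deltas=[[[0, 0, 0, 0, 0, -0.149, 100], [0, 0, 0, 0, 0, -0.149, 100], [0, 0, 0, 0, 0, -0.149, 100], [0, 0, 0, 0, 0, -0.149, 100], [0, 0, 0, 0, 0, -0.149, 100]]])

```text
t: 15.0
ee_pos: [577.3, 214.4, 221.4]
orientation: [0.489, 0.845, 0.102, 0.192]
force: [-1.0, 0.1, -0.2]
finger_gap: 85.1
```

apply_moves(deltas=[[[0, 0, 0, 0, 0, -0.149, 100], [0, 0, 0, 0, 0, -0.149, 100], [0, 0, 0, 0, 0, -0.149, 100], [0, 0, 0, 0, 0, -0.149, 100], [0, 0, 0, 0, 0, 0, 100]]])

```text
t: 15.5
ee_pos: [585.9, 198.0, 223.3]
orientation: [0.222, 0.951, 0.032, 0.215]
force: [0.9, -0.3, -0.3]
finger_gap: 85.0
```

```bash
python3 -c "
from h import *
align(110)"
```

```text
jaw now 148.7
out 144.6 off up/left 22.0 -53.4 torque [-0.04  0.42 -0.01]
t 15.5 at [585.9 198.  223.3] x [-0.809  0.436 -0.394] z [ 0.422 -0.035 -0.906] F [ 0.9 -0.3 -0.3] gap 85.0 q [ 0.11  0.57 -0.89  1.88  1.08  0.83  1.31]
2 rows; shift [0.0239 0.0182 0.0152] turn [-0.0356  0.0184 -0.0007]
```

apply_moves(deltas=[[[0.022, 0.016, 0.005, -0.036, 0.018, 0, 100], [0.02, 0.015, 0.008, -0.02, 0.01, 0, 100], [0, 0, 0, 0, 0, 0, 100], [0, 0, 0, 0, 0, 0, 100]]])

```text
t: 15.9
ee_pos: [575.6, 235.9, 201.4]
orientation: [0.229, 0.949, 0.059, 0.209]
force: [0.5, -0.9, -0.3]
finger_gap: 85.8
```

```bash
python3 -c "
from h import *
align(70)"
```

```text
jaw now 147.2
out 127.4 off up/left 7.0 -14.6 torque [-0.03  0.4  -0.02]
t 15.9 at [575.6 235.9 201.4] x [-0.808  0.459 -0.37 ] z [ 0.424  0.017 -0.906] F [ 0.5 -0.9 -0.3] gap 85.8 q [ 0.04  0.6  -0.87  1.9   1.14  0.77  1.18]
2 rows; shift [0.0074 0.0049 0.0285] turn [-0.0116  0.008  -0.0001]
```

apply_moves(deltas=[[[0.009, 0.006, 0.01, -0.012, 0.008, 0, 100], [0.007, 0.005, 0.02, -0.012, 0.008, 0, 100], [0, 0, 0.015, 0, 0, 0, 100], [0, 0, 0, 0, 0, 0, 100], [0, 0, 0, 0, 0, 0, 100]]])

```text
t: 16.4
ee_pos: [593.0, 247.0, 160.0]
orientation: [0.235, 0.947, 0.071, 0.208]
force: [-0.1, 0.7, -0.2]
finger_gap: 85.2
```

```bash
python3 - <<'E'
from h import *
import cv2
from plant import r
align(6)
c=r.read_camera("wrist");pickle.dump(c,open("pics/i.pkl","wb"));cv2.imwrite("pics/i.png",c["color"])
a,n,ex,ey=dial(0,.7);print(proj(c,[a+42*n,a+7*n]).round(1))
E
```

```text
jaw now 146.2
out 82.0 off up/left 6.3 -5.4 torque [-0.04  0.44 -0.  ]
t 16.4 at [593. 247. 160.] x [-0.803  0.474 -0.362] z [ 0.428  0.036 -0.903] F [-0.1  0.7 -0.2] gap 85.2 q [-0.    0.67 -0.8   1.9   1.25  0.71  1.07]
2 rows; shift [0.0045 0.0006 0.038 ] turn [-0.0021  0.0057 -0.    ]
[[337.1 240.5]
 [335.6 218.9]]
```

View pics/i.png

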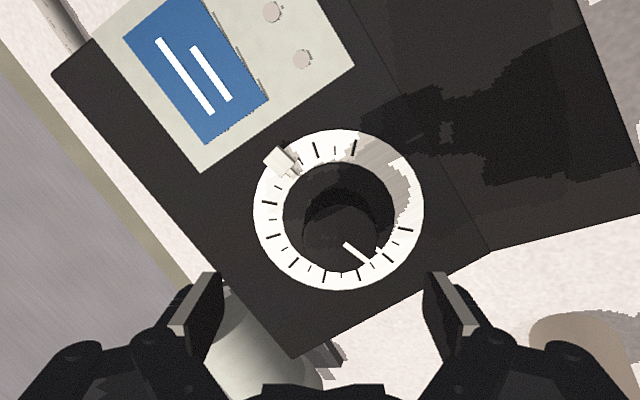

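The knob top is at (340,237), against a predicted (337,240), so about 2 mm off; I'll apply half of that. The jaws are clear of the tab at (283,160).

apply_moves(deltas=[[[0.005, -0.001, 0.01, -0.002, 0.006, 0, 100], [0.005, 0, 0.015, -0.002, 0.006, 0, 100], [0, 0, 0.015, 0, 0, 0, 100], [0, 0, 0.008, 0, 0, 0, 100], [0, 0, 0, 0, 0, 0, 100]]])

```text
t: 16.95
ee_pos: [606.5, 252.3, 113.6]
orientation: [0.236, 0.947, 0.075, 0.205]
force: [-0.0, 0.9, -1.0]
finger_gap: 85.6
```

```bash
python3 -c "
from h import *
align(7)"
```

```text
jaw now 146.0
out 34.1 off up/left -0.6 -1.6 torque [-0.06  0.46 -0.01]
t 16.95 at [606.5 252.3 113.6] x [-0.805  0.477 -0.353] z [ 0.424  0.045 -0.905] F [-0.   0.9 -1. ] gap 85.6 q [-0.04  0.75 -0.75  1.9   1.37  0.67  0.97]
1 rows; shift [0.0005 0.0016 0.0271] turn [0.0026 0.0031 0.    ]
```

apply_moves(deltas=[[[0.0015, 0.0005, 0.01, 0.003, 0.003, 0, 100], [0, 0, 0.008, 0, 0, 0, 100], [0, 0, 0.004, 0, 0, 0, 100], [0, 0, 0, 0, 0, 0, 100], [0, 0, 0, 0, 0, 0, 100]]])

```text
t: 17.45
ee_pos: [615.6, 255.3, 92.7]
orientation: [0.236, 0.947, 0.075, 0.204]
force: [-0.6, 0.5, 0.3]
finger_gap: 85.2
```

```bash
python3 -c "
from h import *
align(7)"
```

```text
jaw now 146.0
out 11.2 off up/left -1.0 0.4 torque [-0.1   0.39 -0.01]
t 17.45 at [615.6 255.3  92.7] x [-0.806  0.477 -0.351] z [ 0.421  0.045 -0.906] F [-0.6  0.5  0.3] gap 85.2 q [-0.05  0.79 -0.72  1.89  1.41  0.66  0.94]
1 rows; shift [-0.0011  0.0002  0.0042] turn [0.0011 0.0004 0.    ]
```

apply_moves(deltas=[[[0, 0, 0.004, 0, 0, 0, 100], [0, 0, 0, 0, 0, 0, 60], [0, 0, 0, 0, 0, 0, 30], [0, 0, 0, 0, 0, 0, 10], [0, 0, 0, 0, 0, 0, 10]]])

```text
t: 17.95
ee_pos: [617.2, 255.8, 89.9]
orientation: [0.236, 0.947, 0.075, 0.204]
force: [-0.9, 0.1, 2.0]
finger_gap: 42.7
```

apply_moves(deltas=[[[0, 0, 0, 0, 0, 0, 10], [0, 0, 0, 0, 0, 0, 10], [0, 0, 0, 0, 0, 0, 10]]])

```text
t: 18.25
ee_pos: [617.2, 255.8, 89.9]
orientation: [0.236, 0.947, 0.075, 0.204]
force: [-1.0, -0.7, 1.3]
finger_gap: 42.8
```

```bash
python3 -c "
from h import *
align(7)"
```

```text
jaw now 146.0
out 7.9 off up/left -0.6 0.8 torque [-0.07  0.45 -0.04]
t 18.25 at [617.2 255.8  89.9] x [-0.806  0.477 -0.351] z [ 0.422  0.046 -0.905] F [-1.  -0.7  1.3] gap 42.8 q [-0.06  0.79 -0.72  1.89  1.42  0.66  0.93]
1 rows; shift [-0.001  -0.0003  0.0009] turn [0.0022 0.001  0.    ]
```

Centred grip at 42.8 mm with almost no side force. I'll start turning gently and watch the drift.

apply_moves(deltas=[[[0, 0, 0, 0, 0, 0.05, 10], [0, 0, 0, 0, 0, 0.07, 10], [0, 0, 0, 0, 0, 0.07, 10], [0, 0, 0, 0, 0, 0.07, 10], [0, 0, 0, 0, 0, 0.07, 10]]])

```text
t: 18.75
ee_pos: [617.4, 255.7, 90.0]
orientation: [0.392, 0.894, 0.108, 0.189]
force: [-0.3, -0.4, 0.2]
finger_gap: 42.7
```

```bash
python3 -c "
from h import *
align(7.9,off=(-.6,.8))"
```

```text
jaw now 126.6
out 7.9 off up/left -0.5 0.6 torque [-0.07  0.44  0.1 ]
t 18.75 at [617.4 255.7  90. ] x [-0.622  0.741 -0.253] z [ 0.423  0.046 -0.905] F [-0.3 -0.4  0.2] gap 42.7 q [-0.07  0.79 -0.7   1.89  1.41  0.64  0.6 ]
1 rows; shift [0.0002 0.     0.    ] turn [0.0029 0.0011 0.    ]
```

apply_moves(deltas=[[[0, 0, 0, 0.002, 0, 0.1, 10], [0, 0, 0, 0, 0, 0.1, 10], [0, 0, 0, 0, 0, 0.1, 10], [0, 0, 0, 0, 0, 0.1, 10], [0, 0, 0, 0, 0, 0.1, 10]]])

```text
t: 19.25
ee_pos: [617.6, 255.3, 90.1]
orientation: [0.607, 0.764, 0.152, 0.156]
force: [-0.5, -0.5, 0.5]
finger_gap: 42.7
```

apply_moves(deltas=[[[0, 0, 0, 0, 0, 0.1, 10], [0, 0, 0, 0, 0, 0.1, 10], [0, 0, 0, 0, 0, 0.1, 10], [0, 0, 0, 0, 0, 0.1, 10], [0, 0, 0, 0, 0, 0.1, 10]]])

```text
t: 19.75
ee_pos: [617.6, 254.9, 90.0]
orientation: [0.782, 0.584, 0.187, 0.112]
force: [-0.7, -0.2, 0.2]
finger_gap: 42.8
```

```bash
python3 -c "
from h import *
align(7.9,off=(-.6,.8))"
```

```text
jaw now 67.4
out 7.9 off up/left -0.4 -0.1 torque [-0.21  0.48  0.09]
t 19.75 at [617.6 254.9  90. ] x [0.249 0.955 0.161] z [ 0.423  0.042 -0.905] F [-0.7 -0.2  0.2] gap 42.8 q [-0.12  0.76 -0.61  1.89  1.37  0.58 -0.42]
1 rows; shift [ 0.0008 -0.0006  0.    ] turn [0.0039 0.0012 0.    ]
```

apply_moves(deltas=[[[0, 0, 0, 0.003, 0, 0.1, 10], [0, 0, 0, 0, 0, 0.1, 10], [0, 0, 0, 0, 0, 0.1, 10], [0, 0, 0, 0, 0, 0.1, 10], [0, 0, 0, 0, 0, 0.1, 10]]])

```text
t: 20.25
ee_pos: [617.4, 254.7, 89.9]
orientation: [0.905, 0.365, 0.208, 0.061]
force: [-1.0, 0.2, -0.1]
finger_gap: 42.5
```

apply_moves(deltas=[[[0, 0, 0, 0, 0, 0.1, 10], [0, 0, 0, 0, 0, 0.1, 10], [0, 0, 0, 0, 0, 0.1, 10], [0, 0, 0, 0, 0, 0.1, 10], [0, 0, 0, 0, 0, 0.1, 10]]])

```text
t: 20.75
ee_pos: [617.1, 254.5, 89.8]
orientation: [0.969, 0.122, 0.217, 0.006]
force: [0.7, -0.2, 0.1]
finger_gap: 42.8
```

apply_moves(deltas=[[[0, 0, 0, 0.003, 0, 0.1, 10], [0, 0, 0, 0, 0, 0.1, 10], [0, 0, 0, 0, 0, 0.1, 10], [0, 0, 0, 0, 0, 0.08, 10], [0, 0, 0, 0, 0, 0.0, 10]]])

```text
t: 21.25
ee_pos: [616.8, 254.5, 89.6]
orientation: [0.974, -0.069, 0.214, -0.037]
force: [-0.4, 0.5, -0.3]
finger_gap: 43.0
```

```bash
python3 -c "
from h import *
align(7.9,jaw=-44.5,off=(-.6,.8))"
```

```text
jaw now -14.2
out 7.9 off up/left -1.2 -0.5 torque [-0.05  0.46 -0.11]
t 21.25 at [616.8 254.5  89.6] x [ 0.899 -0.151  0.411] z [ 0.421  0.043 -0.906] F [-0.4  0.5 -0.3] gap 43.0 q [-0.22  0.72 -0.44  1.89  1.29  0.47 -1.8 ]
4 rows; shift [ 0.0001 -0.0004  0.    ] turn [ 0.0002 -0.0004  0.1323]
```

apply_moves(deltas=[[[0, 0, 0, 0, 0, 0.12, 10], [0, 0, 0, 0, 0, 0.12, 10], [0, 0, 0, 0, 0, 0.12, 10], [0, 0, 0, 0, 0, 0.1, 10], [0, 0, 0, 0, 0, 0, 10]]])

```text
t: 21.75
ee_pos: [616.6, 254.6, 89.6]
orientation: [0.932, -0.292, 0.199, -0.086]
force: [0.6, 0.5, 0.3]
finger_gap: 42.7
```

```bash
cat >> h.py <<'E'
def ring(c,rad,h,th,dx=0,dy=.7):
    import cv2
    a,n,ex,ey=dial(dx,dy); T=np.radians(th); out=[]
    g=cv2.cvtColor(c["color"],cv2.COLOR_BGR2GRAY)
    for q in rad:
        P=a+h*n+q*(np.cos(T)[:,None]*ex+np.sin(T)[:,None]*ey); uv=proj(c,P).astype(np.float32)
        out.append(cv2.remap(g,uv[:,:1],uv[:,1:],1).ravel())
    return np.mean(out,0)
E
python3 - <<'E'
from h import *
import cv2
from plant import r
align(7.9,jaw=-44.5,off=(-.6,.8))
th=np.arange(-130,131,4)
for k in("wrist","side","scene"):
    c=r.read_camera(k);pickle.dump(c,open(f"pics/j_{k}.pkl","wb"))
    v=ring(c,(30,32,34),7,th); print(k,[(int(t),int(x)) for t,x in zip(th,v) if x>60])
c=pickle.load(open("pics/g.pkl","rb"));v=ring(c,(30,32,34),7,th);print("g",[(int(t),int(x)) for t,x in zip(th,v) if x>60])
E
```

```text
jaw now -40.8
out 7.9 off up/left -1.5 -0.3 torque [-0.05  0.52 -0.14]
t 21.75 at [616.6 254.6  89.6] x [ 0.75  -0.578  0.321] z [ 0.421  0.043 -0.906] F [0.6 0.5 0.3] gap 42.7 q [-0.27  0.71 -0.36  1.89  1.24  0.42 -2.23]
1 rows; shift [-0.0001 -0.0015  0.    ] turn [ 0.0007 -0.0018  0.0641]
wrist [(-126, 135), (-122, 153), (-118, 88), (-66, 71), (-62, 109), (-58, 145), (-54, 145), (-50, 108), (-46, 90), (-42, 72), (-38, 60), (130, 61)]
side []
scene [(-106, 72), (-102, 87), (-98, 99), (-94, 109), (-90, 114), (-86, 109), (-82, 103), (-78, 93), (-74, 78), (-70, 62)]
g [(110, 240)]
```

```bash
python3 - <<'E'
from h import *
import cv2
c=pickle.load(open("pics/j_wrist.pkl","rb"));d=pickle.load(open("pics/j_side.pkl","rb"))
a,n,ex,ey=dial(0,.7);print(proj(c,[a+7*n,a+7*n+38*(np.cos(np.radians(-80))*ex+np.sin(np.radians(-80))*ey)]),proj(d,[a+7*n,a+7*n+38*(np.cos(np.radians(-80))*ex+np.sin(np.radians(-80))*ey)]))
A=cv2.resize(c["color"][120:360,190:470],(560,480),interpolation=2);B=cv2.resize(d["color"][195:255,205:275],None,fx=3.4,fy=8,interpolation=2)
cv2.imwrite("pics/k.png",np.hstack([A,B[:480]]));print(B.shape)
E
```

```text
[[325.45458202 270.71908504]
 [385.82621008 314.51546224]] [[238.90340812 226.26465308]
 [245.22150288 219.61142618]]
(480, 238, 3)
```

View pics/k.png

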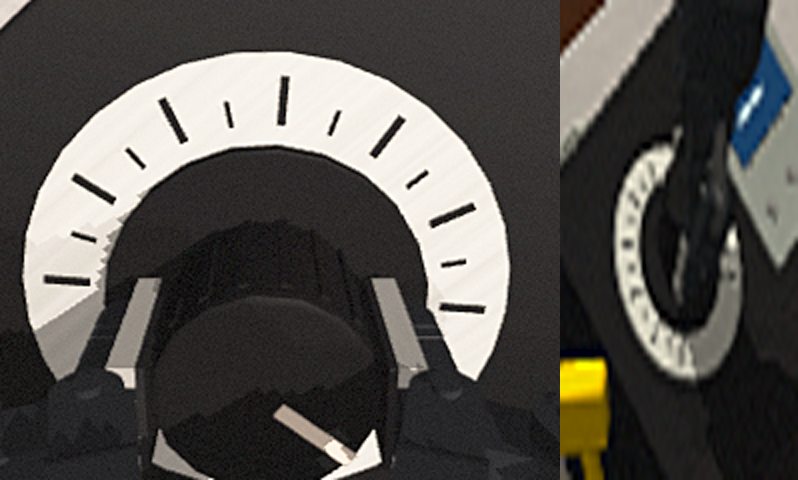

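The knob-top line is visible from (329,324.5) to (366,350). I'll use its direction in the 42 mm plane and validate the method on the earlier view.

```bash
python3 - <<'E'
from h import *
def pt(c,uv,h):
    t,q=ang(c,uv,h,dy=.7);t=np.radians(t);return q*np.array([np.cos(t),np.sin(t)])
def dirn(c,i,o,h=42):
    v=pt(c,o,h)-pt(c,i,h);return np.degrees(np.arctan2(v[1],v[0])).round(1),np.linalg.norm(v).round(1),pt(c,i,h).round(1),pt(c,o,h).round(1)
g=pickle.load(open("pics/g.pkl","rb"));j=pickle.load(open("pics/j_wrist.pkl","rb"))
f=lambda x,y:(165+x/3,y/3)
print("g",dirn(g,f(366,209),f(289,232)),"skirt line",dirn(g,f(282,174),f(244,187),7))
k=lambda x,y:(190+x/2,120+y/2)
print("j",dirn(j,k(278,409),k(352,460)))
i=pickle.load(open("pics/i.pkl","rb"));print("i top",dirn(i,(344,243),(368,263)),"i nose",ang(i,(297,172),7,dy=.7), "tab back mid",ang(i,(274,152),8,dy=.7))
E
```

```text
g (np.float64(106.6), np.float64(18.6), array([-3.1,  2.7]), array([-8.4, 20.5])) skirt line (np.float64(108.3), np.float64(10.6), array([-10.3,  26.6]), array([-13.6,  36.6]))
j (np.float64(-80.1), np.float64(18.4), array([-1.1, -2.9]), array([  2.1, -21. ]))
i top (np.float64(104.4), np.float64(19.1), array([-2.4,  3.5]), array([-7.2, 22.1])) i nose (np.float64(-85.7), np.float64(40.7)) tab back mid (np.float64(-82.8), np.float64(59.7))
```

The direct reading is -80.1°, and the gripper rotation from the start gives about -80. The tab is at -79 to -82. Releasing and retreating along the axis for a clean look.

apply_moves(deltas=[[[0, 0, 0, 0, 0, 0, 80], [0, 0, 0, 0, 0, 0, 85], [0, 0, 0, 0, 0, 0, 100], [0, 0, 0, 0, 0, 0, 100]]])

```text
t: 22.3
ee_pos: [616.7, 255.1, 89.6]
orientation: [0.932, -0.289, 0.199, -0.086]
force: [-0.2, -0.6, 0.0]
finger_gap: 84.9
```

apply_moves(deltas=[[[0, 0, -0.015, 0, 0, 0, 100], [0, 0, -0.03, 0, 0, 0, 100], [0, 0, -0.03, 0, 0, 0, 100], [0, 0, -0.03, 0, 0, 0, 100], [0, 0, -0.02, 0, 0, 0, 100]]])

```text
t: 22.8
ee_pos: [561.7, 248.3, 202.9]
orientation: [0.933, -0.288, 0.197, -0.083]
force: [0.5, 0.4, -0.2]
finger_gap: 85.3
```

apply_moves(deltas=[[[0, 0, 0, 0, 0, 0, 100], [0, 0, 0, 0, 0, 0, 100]]])

```text
t: 23.0
ee_pos: [562.0, 249.2, 205.8]
orientation: [0.933, -0.288, 0.199, -0.085]
force: [0.3, -0.4, 0.3]
finger_gap: 85.7
```

```bash
python3 - <<'E'
from h import *
import cv2
from plant import r
align(130)
c=r.read_camera("wrist");pickle.dump(c,open("pics/l.pkl","wb"))
a,n,ex,ey=dial(0,.7);uv=proj(c,[a+7*n,a+42*n]);print(uv.round(1))
x,y=np.clip(uv[0].round().astype(int)-[120,90],0,[400,200]);print(x,y)
A=cv2.resize(c["color"][y:y+190,x:x+240],None,fx=2.2,fy=2.2,interpolation=2)
S=r.read_camera("side");B=cv2.resize(S["color"][140:240,300:400],(250,250),interpolation=2)
C=cv2.resize(S["color"][195:255,205:275],(250,A.shape[0]-250),interpolation=2)
cv2.imwrite("pics/l.png",np.hstack([A,np.vstack([B,C])]))
E
```

```text
jaw now -40.3
out 136.5 off up/left -2.1 0.0 torque [-0.07  0.42 -0.04]
t 23.0 at [562.  249.2 205.8] x [ 0.755 -0.57   0.322] z [ 0.42   0.044 -0.907] F [ 0.3 -0.4  0.3] gap 85.7 q [-0.15  0.5  -0.57  1.92  0.94  0.59 -1.96]
1 rows; shift [ 0.0016 -0.0013  0.0065] turn [ 0.0011 -0.0003 -0.    ]
[[325.3 192.1]
 [325.6 205.9]]
205 102
```

View pics/l.png

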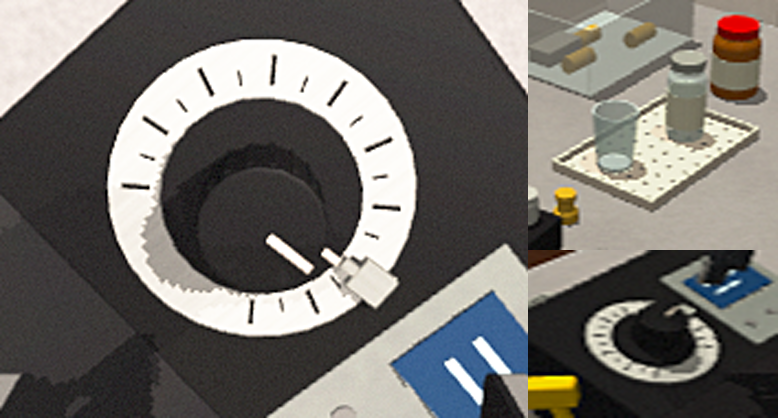

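The pointer's skirt piece (crop 333,257) runs straight into the tab nose (342,268). The jar stands upright on the tray and the beaker is unmoved. A quick numeric check before handing in.

```bash
python3 - <<'E'
from h import *
c=pickle.load(open("pics/l.pkl","rb"));k=lambda x,y:(205+x/2.2,102+y/2.2)
# skirt centre from its edges at h=7, then angles
def pt(uv,h):
    t,q=ang(c,uv,h,dy=.7);t=np.radians(t);return q*np.array([np.cos(t),np.sin(t)])
o=np.mean([pt(k(160,195),7),pt(k(363,195),7),pt(k(262,97),7),pt(k(262,292),7)],0);print("centre",o.round(1))
for n_,u,h in(("ptr",(333,257),7),("nose",(343,268),7),("tab1",(358,303),8),("tab2",(398,280),8),("tab3",(365,252),8),("tab4",(340,282),8)):
    v=pt(k(*u),h)-o;print(n_,v.round(1),np.degrees(np.arctan2(v[1],v[0])).round(1),np.hypot(*v).round(1))
# automatic ring scans
th=np.arange(-110,-50,1.)
for rr,h in(((30,32,34),7),((51,55),8)):
    v=ring(c,rr,h,th);w=np.clip(v-60,0,None);print(h,(th*w).sum()/w.sum() if w.sum() else None,[(int(t),int(x)) for t,x in zip(th[::3],v[::3])])
E
```

```text
centre [-0.5  1.2]
ptr [  5.3 -35.7] -81.6 36.1
nose [  5.4 -41.7] -82.6 42.0
tab1 [  1.  -56.5] -89.0 56.5
tab2 [ 18.5 -58.8] -72.5 61.6
tab3 [ 15.9 -41.6] -69.1 44.5
tab4 [  1.1 -45.1] -88.6 45.2
7 -91.59073170731708 [(-110, 41), (-107, 43), (-104, 130), (-101, 213), (-98, 176), (-95, 43), (-92, 43), (-89, 36), (-86, 142), (-83, 232), (-80, 165), (-77, 37), (-74, 43), (-71, 44), (-68, 44), (-65, 48), (-62, 47), (-59, 48), (-56, 48), (-53, 48)]
8 -80.28193082388866 [(-110, 202), (-107, 205), (-104, 207), (-101, 208), (-98, 187), (-95, 182), (-92, 202), (-89, 136), (-86, 233), (-83, 229), (-80, 225), (-77, 230), (-74, 228), (-71, 170), (-68, 206), (-65, 193), (-62, 183), (-59, 199), (-56, 217), (-53, 200)]
```

```bash
python3 -c "
from plant import r
print(r.finish_job())"
```

```text
the job is handed in; nothing more can be done
None
```

I set the hop jar upright on the drip tray, then turned the dial about 187° clockwise, let go and backed off. I handed the job in at about t = 23 s, and no verdict was reported.

**Jar:** I gripped it by the lid and lowered it until it touched the tray floor at about (522, -287). The last side view shows it upright inside the rim, with the beaker, yeast jar and fitting where they were. I compared these by eye and did not re-measure them. The spray bottle and tin were barely in that view.

**Dial:** In the final wrist view the pointer reads about -82°. The tab's nose reads -82.6° and its body about -80°. That leaves a gap of at most about 2° (1.3 mm), against a 4 mm limit. The tab measured about -80° before the turn too, and nothing pushed it.

**Disagreements:**
- The views differed by 1–2 mm on the dial's centre and 2–3° on the absolute angles. For the final check I used angles relative to the skirt edges seen in the same picture.
- The automatic brightness scan also picked up a second bright patch, near -101°, so its average was meaningless. I relied on the patch at the pointer instead, which peaks near -83°.

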